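# Lock the cleanout cap on a grease trap

## Task

The grease trap on the worktop has just been snaked clear: close its open round port with the larger of the two white caps. Set the cap in the collar, feel for the slots, push it down against the spring and give it a quarter turn clockwise until it stops, so that it stays locked by itself when you let go. Do not force it, and leave the smaller cap where it is.

Things in the scene. Friction and masses are not known exactly. Their poses are not given: they have to be found in the camera images.
- cap: The cap to fit: loose, white plastic, 104 mm across, 66 mm high, 0.18 to 0.29 kg, right way up on the worktop. Origin: centre of its underside, z up. From below: a round plug 80 mm in diameter and 21 mm high, its lowest 5 mm tapering in to 68 mm; a flange disc 104 mm across, z = 21 to 28 mm; the grip bar on top. Alike after a half turn.
- cap_bar (a point): Middle of the cap's upright grip bar, 47 mm above the cap's origin; same axes. The bar runs along the cap's x: 88 mm long, 20 mm thick (along y), from z = 28 to 66 mm over the cap's origin.
- cap_lug (a point): Outer end of one of the cap's two bayonet lugs, 48.5 mm from the axis along the cap's +x; the other is opposite at -x: they lie under the ends of the bar. Each is 18 mm wide, z = 5 to 11 mm over the cap's origin.
- small_cap: A similar loose white cap that does not belong here, 69 mm across and 60 mm high, to be left where it is. Origin: centre of its underside.
- trap: Grey grease trap, a fixed plastic box 184 x 234 mm and 80 mm high with white pipe stubs at its +y and +x sides (175 and 125 mm from the origin). Origin: on the worktop, under the axis of the round port; z up. The port's collar, a ring 121 mm across with a bore of 86 mm, rises to 112 mm. It is too stiff to turn. Two opposite slots in its lip, 36 degrees wide and 105 mm across, let the lugs down.
- port (a point): Centre of the collar's mouth at rim level, 112 mm up; axes of the trap. The slots lie about at its +x and -x, but the collar was left turned by an unknown angle, up to 0.4 rad either way: feel for them (a lug has 6 degrees of play each side). Below the lip, 7.5 mm thick, a lug turns only clockwise from above; 90 degrees on is a stop, where a notch 3.5 mm high in the lip lets it rise and holds it.
- inside (a point): Sprung rubber plate in the port, its top 8 mm below the rim at rest. It pushes up with 3.5 N, 13 N when fully down; pressing with 20 N is plenty. Height of the cap's origin from the rim: -5 mm with lugs on top of the rim, about -8 hanging in the slots, below -18.5 with lugs free to turn under the lip, -21 when the flange meets the rim, -15 when locked.
Mind the look-alikes: they are no part of the job. What is shaped like the cap but orange or red is not meant.

How it is judged:
By the outcome, as a careful person would: the job done as asked, in the order asked, and still so for the second after the job is handed in, with the robot touching nothing.
It also fails if it takes over 72 s, if anything falls off the work surface, if the arm or the gripper's body presses on something with over 40 N, if the wrist force passes 120 N, or if a joint passes its speed limit or range.

## Robot

A 6-joint arm with a two-finger parallel gripper is mounted at the origin on the work surface. World frame = base frame: x ahead of the robot, y to its left, z up, the work surface at z = 0. Lengths are in m, angles in rad, forces in N, time in s.
With the tool pointing down it reaches from about 0.3 to 0.875 m from the base axis. Payload 6.4 kg.
Tool frame: the origin (TCP) lies midway between the tips of the shut fingers; the grasp point (between the pads) lies 19 mm behind it (ctrl.pinch_z is the distance from the TCP to the grasp point, in m); z points along the fingers, y is the line along which they close (so a half turn about z gives the same grasp; the last joint's range is limited). The gripper opens to 85 mm and grips with 20 to 120 N. Pads are 22 mm wide; open, the fingers measure 114 mm over their backs; the gripper's body (76 mm by 85 mm) begins 54 mm behind the grasp point. The pads swing forward as they close: fully open they stand 13 mm farther back than shut.
Start: joints at [-1.462, 0.181, 1.607, -0, 1.354, -0.206], TCP at [0.178, -0.547, 0.231] pointing down, gripper open.
Joint ranges: [-2.99, 2.99], [-0.89, 2.07], [0.3, 2.58], [-1.14, 4.28], [0, 2.63], [-3.12, 3.12]. Speed limits (rad/s): [2.57, 2.57, 3.01, 3.14, 3.14, 3.14].

## Interface

Orientations are given as a unit quaternion [w, x, y, z].
In Python, from bench import ctrl gives the robot as it stands.
- The arm moves only by the tool apply_moves, never from a script. Its argument "moves" is a list of rows, each an object with "jaw": the opening, from 0 (shut) to 1 (fully open); "offset": the shift along the tool's x, y, z in mm, a list of three; "rot": the turn, a rotation vector about the tool's x, y, z in degrees, a list of three. In form: [{"jaw": jaw, "offset": [dx, dy, dz], "rot": [ax, ay, az]}, ...]. A call has exactly 5 rows; each row shifts and turns the commanded pose from where the row before left it, along the tool's axes as they then stand; what a row does not reach is not made up. A row lasts 1/8 s, in which the tool goes at most 62.5 mm and 10.7 degrees, less where a joint would pass 70% of its speed; a pose out of reach is approached as far as the arm can. A call is refused whole if a number of a shift passes 62.5 or a number of a turn 10.7, either way. A call with a gripper value outside its range is refused whole. The fingers move at their own pace and stop on an object; the grip force is fixed at half the most. Time passes only in rows, so rows that do not move let the fingers close, or fill a call up. It gives the time, the measured TCP pose, the force, the opening and the grip force at its end, in the units of the state.
- ctrl.get_obs(): the state, without advancing time (a new reading comes with each control period).
- ctrl.camera(name): name is "scene" or "top" or "wrist"; returns (picture, depth): 400x640x3 uint8, red, green, blue; 400x640 float32, m along the optical axis (not along the pixel's ray), 0 where there is no reading.
- ctrl.camera_params(name): a dict with "K" (3x3 intrinsics, pixels), "cam_to_world" (4x4, takes a point from camera to world coordinates); the wrist camera has in their place "mount" (4x4, takes a point from camera to tool coordinates, whose origin is the TCP and whose axes are the flange's). Camera axes: x right, y down, z forward; pixel columns grow to the right and rows downward; lengths in m; the calibration is good to about 2 mm. A picture is of the moment at which its call begins: read the wrist's pose just before it. camera_params takes no time and is no camera call.
- ctrl.hand_in(): hands the job in; it is judged then, once.
Trained networks look in the newest picture that a camera, given by its name, has taken for a name from the list of things; names that differ only in an ending like _2 or _b are one class to them, and where a whole thing is asked for, a point or a joint stands for the part that bears it (a point fixed in the world has none). Each returns a list of dicts, best first, with "score" (0 to 1); they miss things now and then, are a little off and sometimes report something else, mostly with a low value. They report only what shows in the picture. A call takes as long as a camera call. They do not tell look-alikes from the thing itself.
- ctrl.outline_of(camera, target): "region" (400x640 bool, what is visible of it) and "position" ([column, row] in pixels, amid what is visible of it).
The state is a dict: "time_s": time; "q": joint angles; "dq": joint speeds; "joint_efforts": joint torques, N m; "eef_pos": TCP position; "eef_rot": TCP orientation; "wrist_force": force on the tool from outside, world axes, zero at the start; "torque": the same for the moment, N m; "opening": opening from 0.0 (shut) to 1.0 (fully open); "grasp_force": force on a finger pad.
Only numpy, scipy, OpenCV 4.12 (cv2) and the standard library are available. Lean on these libraries where they do the work, as an engineer would, in place of code of your own. Each camera call takes 0.05 s, during which the arm holds its last target. There are 200 camera calls.

## Working session

There is one attempt and no reset: what is moved stays moved. The work goes in short steps, Python scripts to look and compute and a tool call to move; the robot and the scene stay as the last step left them, time stands still between calls to the robot, and variables do not carry over. Pictures are saved under pics/ and viewed, at most 10 in all, crops included, and the job is handed in when it is done.

Besides the shell and the picture viewer there is one more tool, called after ">>>" by a JSON object that holds its "fn" and its "kwargs", one argument or row to a line. apply_moves: Moves the arm, as the interface text tells. Its arguments: {"type":"object","properties":{"moves":{"type":"array"}},"required":["moves"]}

```bash
mkdir -p pics; ls
cat > h.py <<'E'
import numpy as np, cv2
from bench import ctrl
from scipy.spatial.transform import Rotation as R
def snap(cam,fn=None):
    o=ctrl.get_obs(); im,d=ctrl.camera(cam)
    if fn: cv2.imwrite('pics/'+fn,cv2.cvtColor(im,cv2.COLOR_RGB2BGR))
    p=ctrl.camera_params(cam)
    if cam=='wrist':
        T=np.eye(4);q=o['eef_rot'];T[:3,:3]=R.from_quat([q[1],q[2],q[3],q[0]]).as_matrix();T[:3,3]=o['eef_pos'];T=T@np.array(p['mount'])
    else: T=np.array(p['cam_to_world'])
    K=np.array(p['K']);v,u=np.mgrid[0:400,0:640]
    P=np.stack([(u-K[0,2])/K[0,0]*d,(v-K[1,2])/K[1,1]*d,d],-1)@T[:3,:3].T+T[:3,3]
    P[d==0]=np.nan
    return im,d,P,o
E
python3 - <<'E'
from h import *
for c in ['scene','top']:
    im,d,P,o=snap(c,c+'.png')
    for t in ['cap','small_cap','trap']:
        for r in ctrl.outline_of(c,t):
            m=r['region']; print(c,t,round(r['score'],2),np.round(r['position']),m.sum(),np.round(np.nanmedian(P[m],0),3),np.round(np.nanmax(P[m][:,2]),3), im[m].mean(0).round())
a=cv2.imread('pics/scene.png')
print(o)
E
```

```text
pics
scene cap 0.97 [290. 190.] 1216 [ 0.479 -0.181  0.03 ] 0.07 [182. 184. 183.]
scene cap 0.92 [418. 237.] 1498 [0.344 0.109 0.03 ] 0.07 [183.  10.   6.]
scene cap 0.75 [362. 191.] 1274 [ 0.346 -0.069  0.029] 0.069 [186.  98.   8.]
scene cap 0.74 [350. 295.] 11547 [0.56  0.106 0.08 ] 0.116 [129. 124. 119.]
scene cap 0.68 [302.  99.] 836 [ 0.252 -0.404  0.03 ] 0.069 [168.  85.   7.]
scene small_cap 0.84 [242. 219.] 646 [ 0.622 -0.195  0.03 ] 0.064 [177. 178. 175.]
scene trap 0.61 [352. 295.] 11583 [0.559 0.106 0.08 ] 0.116 [129. 124. 119.]
top cap 0.9 [348. 205.] 1395 [ 0.468 -0.191  0.028] 0.07 [161. 164. 173.]
top cap 0.9 [231. 261.] 1371 [0.333 0.1   0.028] 0.071 [149.  53.  51.]
top cap 0.83 [444. 299.] 1472 [ 0.244 -0.408  0.029] 0.071 [147.  97.  51.]
top cap 0.79 [300. 262.] 1431 [ 0.338 -0.077  0.028] 0.071 [156. 113.  60.]
top small_cap 0.95 [356. 144.] 561 [ 0.613 -0.206  0.029] 0.063 [155. 158. 165.]
top trap 0.65 [233. 171.] 8186 [0.544 0.084 0.079] 0.116 [119. 116. 118.]
{'time_s': 0.2, 'q': array([-1.46228257e+00,  1.81290227e-01,  1.60758961e+00, -6.34370905e-06,
        1.35381427e+00, -2.06300012e-01]), 'dq': array([-0.00142151, -0.00157613, -0.00232276, -0.0010489 ,  0.00011224,
       -0.0009078 ]), 'joint_efforts': array([ 5.69483254e-04, -4.44780850e+01, -3.51307690e+01, -2.61914010e-04,
        6.57534154e-03,  3.95961297e-05]), 'eef_pos': array([ 0.17802123, -0.54640449,  0.23072741]), 'eef_rot': array([-5.50220281e-04,  9.87636837e-01,  1.56758332e-01,  2.38226388e-05]), 'wrist_force': array([ 5.78074414e-01,  1.94685484e-04, -3.45459068e-01]), 'torque': array([-0.01115501, -0.02396104,  0.05457958]), 'grasp_force': 0.0, 'opening': 0.9994703023714397}
```

View pics/top.png

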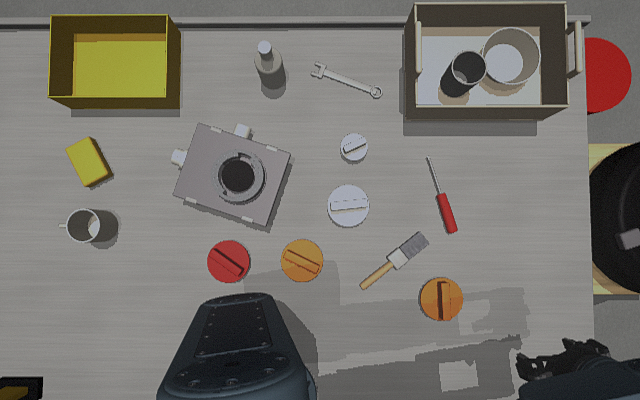

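View pics/scene.png

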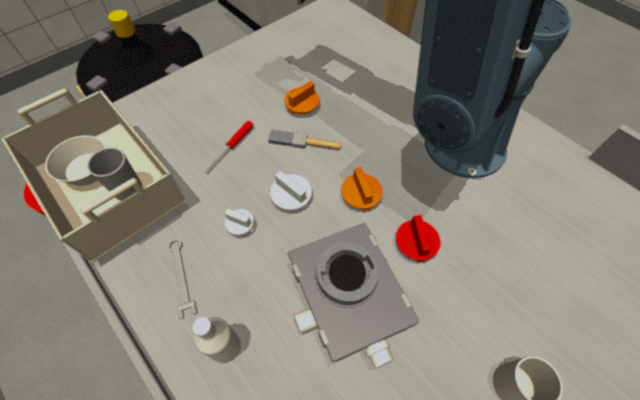

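The large white cap is at top (348,205). Things that could be taken for it:
- small white cap (356,144)
- orange caps (302,262) and (441,299)
- red cap (229,261)

I choose (348,205): it is white and the larger of the two. Next I check it in a close crop and measure.

```bash
cat > m.py <<'E'
from h import *
def fitc(xy):
    for _ in range(3):
        A=np.c_[2*xy,np.ones(len(xy))];s=np.linalg.lstsq(A,(xy**2).sum(1),rcond=None)[0]
        r=np.sqrt(s[2]+s[0]**2+s[1]**2)
    return s[:2],r
def mask(P,z0,z1,c,r):
    return (P[...,2]>z0)&(P[...,2]<z1)&(np.hypot(P[...,0]-c[0],P[...,1]-c[1])<r)
def cap(P,c):
    m=mask(P,.058,.075,c,.06); b=cv2.minAreaRect(P[m][:,:2].astype(np.float32)*1000)
    xy=P[m][:,:2]; w=np.linalg.svd(xy-xy.mean(0),full_matrices=False)[2][0]
    f=mask(P,.018,.034,c,.075); fe=cv2.minEnclosingCircle(P[f][:,:2].astype(np.float32)*1000)
    print('bar',b,'axis deg',np.degrees(np.arctan2(w[1],w[0])),'flange',fe, m.sum(),'z',np.nanmedian(P[m][:,2]))
def port(P,c):
    m=mask(P,.105,.122,c,.085)
    e=cv2.minEnclosingCircle(P[m][:,:2].astype(np.float32)*1000)
    print('collar',e,m.sum(),'z',np.nanmedian(P[m][:,2]), 'mean',P[m].mean(0))
    b=mask(P,.07,.092,c,.25); print('box',cv2.minAreaRect(P[b][:,:2].astype(np.float32)*1000),np.nanmedian(P[b][:,2]))
    return m
E
python3 - <<'E'
from m import *
im,d,P,o=snap('top')
cap(P,(.468,-.191)); port(P,(.53,.08))
im2,d2,P2,o=snap('scene')
cap(P2,(.468,-.191)); port(P2,(.53,.08))
B=lambda i,s:cv2.resize(cv2.cvtColor(i,cv2.COLOR_RGB2BGR),s,interpolation=cv2.INTER_CUBIC)
a=B(im[170:240,305:395],(400,311)); b=B(im[130:220,180:296],(400,311))
c=B(im2[170:230,250:330],(400,288));e=B(im2[230:315,300:395],(400,288))
cv2.imwrite('pics/crop.png',np.vstack([np.hstack([a,b]),np.hstack([c,e])]))
E
```

```text
bar ((470.6817932128906, -190.83705139160156), (20.197574615478516, 87.1670913696289), 6.031713485717773) axis deg -83.9918955725779 flange ((470.7746276855469, -190.60842895507812), 51.789310455322266) 307 z 0.06517548176849508
collar ((535.1754760742188, 68.67974090576172), 61.05376052856445) 1147 z 0.11082670538811923 mean [0.535533   0.06807161 0.11047682]
box ((566.0137939453125, 124.68380737304688), (328.1895446777344, 211.82156372070312), 68.81510162353516) 0.07834793117424488
bar ((471.379150390625, -186.60675048828125), (20.944499969482422, 87.64614868164062), 6.179278373718262) axis deg 96.36789640609068 flange ((471.29705810546875, -186.77664184570312), 52.605926513671875) 294 z 0.06589309416229677
collar ((535.681884765625, 71.81806182861328), 61.08537292480469) 1836 z 0.11213172345258238 mean [0.53777289 0.0741299  0.11092317]
box ((540.563720703125, 90.30699920654297), (443.4547119140625, 285.1776428222656), 5.014358043670654) 0.07987134863919076
```

View pics/crop.png

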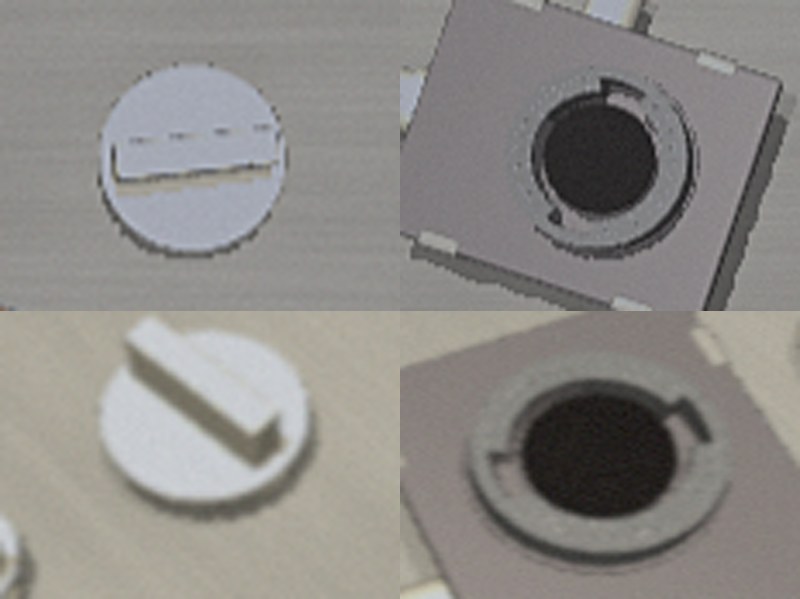

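The crop confirms the white cap, bar nearly along world y. The collar slots show at about upper (620,90) and lower (560,215) of the crop. Next I go above the cap.

```bash
cat > plan.py <<'E'
from h import *
def pose():
    o=ctrl.get_obs();q=o['eef_rot'];M=R.from_quat([q[1],q[2],q[3],q[0]]).as_matrix()
    return o['eef_pos'],M,np.degrees(np.arctan2(M[1,0],M[0,0])),o
def plan(x,y,z,yaw,n,jaw=1):
    p,M,y0,o=pose(); d=(np.array([x,y,z])-p)/n; dy=(yaw-y0)
    dy=(dy+180)%360-180
    print('t',o['time_s'],'pose',p.round(4),'yaw',round(y0,2),'tilt',np.degrees(np.arccos(-M[2,2])).round(2),'F',o['wrist_force'].round(1),'T',o['torque'].round(2),'op',round(o['opening'],3),'gf',round(o['grasp_force'],1),'q',np.round(o['q'],2))
    for i in range(n):
        a=np.radians(y0+dy*i/n); X=np.array([np.cos(a),np.sin(a)]);Y=np.array([np.sin(a),-np.cos(a)])
        print([round(1000*float(v),1) for v in (d[:2]@X,d[:2]@Y,-d[2])],round(-dy/n,2))
E
python3 -c "
from plan import *
plan(.471,-.189,.23,96.2,10)"
```

```text
t 0.5 pose [ 0.178  -0.5467  0.2313] yaw 18.04 tilt 0.0 F [-0.1  0.3 -0.7] T [ 0.05 -0.01 -0.04] op 1.0 gf 0.0 q [-1.46  0.18  1.61  0.    1.35 -0.21]
[38.9, -24.9, 0.1] -7.82
[42.0, -19.4, 0.1] -7.82
[44.2, -13.5, 0.1] -7.82
[45.6, -7.4, 0.1] -7.82
[46.2, -1.1, 0.1] -7.82
[45.9, 5.2, 0.1] -7.82
[44.8, 11.4, 0.1] -7.82
[42.9, 17.4, 0.1] -7.82
[40.1, 23.0, 0.1] -7.82
[36.6, 28.3, 0.1] -7.82
```

>>> {"fn": "apply_moves", "kwargs": {
  "moves": [
    {"jaw": 1, "offset": [39, -25, 0], "rot": [0, 0, -7.8]},
    {"jaw": 1, "offset": [42, -19, 0], "rot": [0, 0, -7.8]},
    {"jaw": 1, "offset": [44, -13.5, 0], "rot": [0, 0, -7.8]},
    {"jaw": 1, "offset": [45.5, -7.5, 0], "rot": [0, 0, -7.8]},
    {"jaw": 1, "offset": [46, -1, 0], "rot": [0, 0, -7.8]}
  ]
}}

```text
time_s: 1.12
eef_pos: [0.3253, -0.3675, 0.2315]
eef_rot: [0.0, 0.878, 0.479, 0.0]
wrist_force: [0.2, -0.1, 0.5]
opening: 1.002
grasp_force: 0.0
```

>>> {"fn": "apply_moves", "kwargs": {
  "moves": [
    {"jaw": 1, "offset": [46, 5, 0], "rot": [0, 0, -7.8]},
    {"jaw": 1, "offset": [45, 11.5, 0], "rot": [0, 0, -7.8]},
    {"jaw": 1, "offset": [43, 17.5, 0], "rot": [0, 0, -7.8]},
    {"jaw": 1, "offset": [40, 23, 0], "rot": [0, 0, -7.8]},
    {"jaw": 1, "offset": [36.5, 28, 0], "rot": [0, 0, -7.8]}
  ]
}}

```text
time_s: 1.75
eef_pos: [0.4721, -0.1887, 0.2316]
eef_rot: [0.0, 0.667, 0.745, 0.0]
wrist_force: [0.4, -0.7, 0.5]
opening: 1.003
grasp_force: 0.0
```

Run:
```python
from m import *
from plan import plan
im,d,P,o=snap('wrist','w1.png')
cap(P,(.471,-.189)); plan(.471,-.189,.036,96.2,5)
```

```text
bar ((472.1758117675781, -187.7941131591797), (19.657928466796875, 86.9852523803711), 5.807331085205078) axis deg -84.15401018690142 flange ((472.2095947265625, -188.14988708496094), 51.8480110168457) 1396 z 0.06641223815523539
t 1.8 pose [ 0.4746 -0.1847  0.2316] yaw 96.75 tilt 0.2 F [0.8 3.7 0.6] T [ 0.14 -0.05  0.02] op 1.003 gf 0.0 q [-0.61  0.03  1.77  0.    1.34 -0.73]
[-0.8, -0.8, 39.1] 0.11
[-0.8, -0.8, 39.1] 0.11
[-0.8, -0.8, 39.1] 0.11
[-0.8, -0.8, 39.1] 0.11
[-0.8, -0.8, 39.1] 0.11
```

View pics/w1.png

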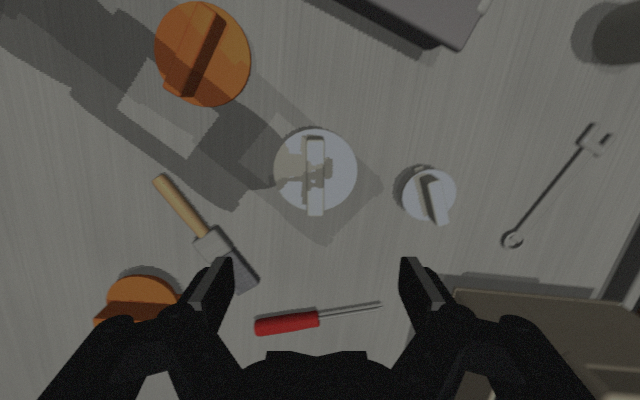

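The wrist view shows the white cap at (315,170), clear of its neighbours, with the small cap at (430,195). Next I descend partway and re-read.

>>> {"fn": "apply_moves", "kwargs": {
  "moves": [
    {"jaw": 1, "offset": [0, 0, 30], "rot": [0, 0, 0]},
    {"jaw": 1, "offset": [0, 0, 40], "rot": [0, 0, 0]},
    {"jaw": 1, "offset": [0, 0, 30], "rot": [0, 0, 0]},
    {"jaw": 1, "offset": [0, 0, 0], "rot": [0, 0, 0]},
    {"jaw": 1, "offset": [0, 0, 0], "rot": [0, 0, 0]}
  ]
}}

```text
time_s: 2.42
eef_pos: [0.4719, -0.1905, 0.1326]
eef_rot: [0.001, 0.669, 0.743, 0.0]
wrist_force: [0.3, 0.2, -0.8]
opening: 1.001
grasp_force: 0.0
```

Run:
```python
from m import *
from plan import plan
im,d,P,o=snap('wrist')
cap(P,(.471,-.189)); plan(.4715,-.1883,.036,96.,1)
```

```text
bar ((471.9180603027344, -188.22412109375), (19.94743537902832, 87.88896942138672), 6.561756610870361) axis deg -83.93466626726654 flange ((472.02838134765625, -188.45806884765625), 52.013282775878906) 2696 z 0.06644916845777145
t 2.475 pose [ 0.4722 -0.1907  0.133 ] yaw 96.02 tilt 0.16 F [-0.2 -0.   0.6] T [-0.03  0.   -0.01] op 1.001 gf 0.0 q [-0.62  0.15  1.86  0.    1.13 -0.72]
[2.5, -0.5, 97.0] 0.02
```

>>> {"fn": "apply_moves", "kwargs": {
  "moves": [
    {"jaw": 1, "offset": [2.3, 0, 40], "rot": [0, 0, 0]},
    {"jaw": 1, "offset": [0, 0, 40], "rot": [0, 0, 0]},
    {"jaw": 1, "offset": [0, 0, 17], "rot": [0, 0, 0]},
    {"jaw": 1, "offset": [0, 0, 0], "rot": [0, 0, 0]},
    {"jaw": 0, "offset": [0, 0, 0], "rot": [0, 0, 0]}
  ]
}}

```text
time_s: 3.1
eef_pos: [0.4723, -0.1885, 0.036]
eef_rot: [0.001, 0.669, 0.743, 0.0]
wrist_force: [0.9, -0.3, 0.3]
opening: 0.816
grasp_force: 0.0
```

>>> {"fn": "apply_moves", "kwargs": {
  "moves": [
    {"jaw": 0, "offset": [0, 0, 0], "rot": [0, 0, 0]},
    {"jaw": 0, "offset": [0, 0, 0], "rot": [0, 0, 0]},
    {"jaw": 0, "offset": [0, 0, 0], "rot": [0, 0, 0]},
    {"jaw": 0, "offset": [0, 0, 0], "rot": [0, 0, 0]},
    {"jaw": 0, "offset": [0, 0, 0], "rot": [0, 0, 0]}
  ]
}}

```text
time_s: 3.72
eef_pos: [0.4715, -0.188, 0.035]
eef_rot: [0.001, 0.669, 0.743, 0.0]
wrist_force: [-0.3, 0.4, 6.6]
opening: 0.225
grasp_force: 60.1
```

>>> {"fn": "apply_moves", "kwargs": {
  "moves": [
    {"jaw": 0, "offset": [0, 0, -20], "rot": [0, 0, 0]},
    {"jaw": 0, "offset": [0, 0, -50], "rot": [0, 0, 0]},
    {"jaw": 0, "offset": [0, 0, -60], "rot": [0, 0, 0]},
    {"jaw": 0, "offset": [0, 0, -50], "rot": [0, 0, 0]},
    {"jaw": 0, "offset": [0, 0, -20], "rot": [0, 0, 0]}
  ]
}}

```text
time_s: 4.35
eef_pos: [0.4719, -0.1882, 0.2375]
eef_rot: [0.002, 0.669, 0.743, 0.0]
wrist_force: [0.0, 0.1, -2.6]
opening: 0.224
grasp_force: 59.5
```

Run:
```python
from plan import *
print(np.round(ctrl.camera_params('wrist')['mount'],3),ctrl.camera_params('wrist')['K'])
# target view pose: offset the tool so camera sees port clear of cap
plan(.536,.07,.235,163,8,0)
```

```text
[[-0.    -0.946 -0.324  0.084]
 [ 1.    -0.    -0.     0.001]
 [-0.    -0.324  0.946 -0.143]
 [ 0.     0.     0.     1.   ]] [[289.58647436   0.         316.00646826]
 [  0.         289.58647436 199.40603798]
 [  0.           0.           1.        ]]
t 4.35 pose [ 0.4719 -0.1882  0.2375] yaw 96.05 tilt 0.26 F [ 0.   0.1 -2.6] T [0.05 0.   0.02] op 0.224 gf 59.5 q [-0.61  0.02  1.77  0.    1.35 -0.72]
[31.2, 11.4, 0.3] -8.37
[29.3, 15.8, 0.3] -8.37
[26.6, 19.9, 0.3] -8.37
[23.5, 23.5, 0.3] -8.37
[19.8, 26.7, 0.3] -8.37
[15.7, 29.3, 0.3] -8.37
[11.3, 31.3, 0.3] -8.37
[6.6, 32.6, 0.3] -8.37
```

```bash
python3 -c "
from plan import *
plan(.548,-.045,.2375,96.05,4,0)"
```

```text
t 4.35 pose [ 0.4719 -0.1882  0.2375] yaw 96.05 tilt 0.26 F [ 0.   0.1 -2.6] T [0.05 0.   0.02] op 0.224 gf 59.5 q [-0.61  0.02  1.77  0.    1.35 -0.72]
[33.6, 22.7, -0.0] -0.0
[33.6, 22.7, -0.0] -0.0
[33.6, 22.7, -0.0] -0.0
[33.6, 22.7, -0.0] -0.0
```

>>> {"fn": "apply_moves", "kwargs": {
  "moves": [
    {"jaw": 0, "offset": [34, 23, 0], "rot": [0, 0, 0]},
    {"jaw": 0, "offset": [45, 30, 0], "rot": [0, 0, 0]},
    {"jaw": 0, "offset": [45, 30, 0], "rot": [0, 0, 0]},
    {"jaw": 0, "offset": [10, 7, 0], "rot": [0, 0, 0]},
    {"jaw": 0, "offset": [0, 0, 0], "rot": [0, 0, 0]}
  ]
}}

```text
time_s: 4.97
eef_pos: [0.546, -0.0442, 0.2334]
eef_rot: [-0.001, 0.668, 0.744, -0.001]
wrist_force: [-0.5, -0.3, -3.1]
opening: 0.228
grasp_force: 59.6
```

Run:
```python
from m import *
from plan import plan
im,d,P,o=snap('wrist','w2.png')
c=np.array((.536,.0705))
m=port(P,c)
xy=P[m][:,:2];c=np.array(cv2.minEnclosingCircle(xy.astype(np.float32)*1000)[0])/1000
th=np.degrees(np.arctan2(P[...,1]-c[1],P[...,0]-c[0]));r=np.hypot(P[...,0]-c[0],P[...,1]-c[1])
# fraction of points at rim level in the slot annulus by angle
for a in range(-180,180,6):
    s=(th>=a)&(th<a+6)&(r>.0455)&(r<.0505)
    print(a+3,s.sum(),round(float((P[s][:,2]>.105).mean()),2),end=' | ')
print()
plan(c[0],c[1],.2375,163,8,0)
```

```text
collar ((536.4917602539062, 71.18650817871094), 61.0407600402832) 9312 z 0.11227163452013844 mean [0.53749937 0.06664948 0.110608  ]
box ((597.8084106445312, 49.0849494934082), (360.9057922363281, 160.36280822753906), 6.0469255447387695) 0.07991610435005947
-177 45 1.0 | -171 39 1.0 | -165 39 1.0 | -159 39 1.0 | -153 35 1.0 | -147 37 1.0 | -141 38 1.0 | -135 35 1.0 | -129 35 1.0 | -123 35 1.0 | -117 35 1.0 | -111 34 1.0 | -105 34 1.0 | -99 32 1.0 | -93 34 1.0 | -87 33 1.0 | -81 36 1.0 | -75 32 1.0 | -69 36 1.0 | -63 33 1.0 | -57 32 1.0 | -51 34 1.0 | -45 34 1.0 | -39 22 1.0 | -33 24 0.0 | -27 30 0.0 | -21 29 0.0 | -15 32 0.0 | -9 33 0.0 | -3 54 0.46 | 3 42 1.0 | 9 39 1.0 | 15 42 1.0 | 21 44 1.0 | 27 42 1.0 | 33 43 1.0 | 39 49 1.0 | 45 41 1.0 | 51 47 1.0 | 57 72 0.64 | 63 77 0.57 | 69 49 0.35 | 75 37 0.05 | 81 33 0.0 | 87 30 0.0 | 93 22 0.0 | 99 28 0.0 | 105 27 0.0 | 111 26 0.0 | 117 26 0.08 | 123 41 0.46 | 129 65 0.66 | 135 70 0.69 | 141 65 0.48 | 147 33 0.0 | 153 35 0.0 | 159 37 0.0 | 165 34 0.0 | 171 31 0.0 | 177 21 0.95 | 
t 5.025 pose [ 0.5458 -0.0452  0.2336] yaw 96.07 tilt 0.09 F [ 0.4 -0.3 -3.2] T [-0.   -0.02 -0.  ] op 0.224 gf 59.6 q [-0.3   0.12  1.67 -0.    1.35 -0.4 ]
[14.6, 0.4, -0.5] -8.37
[14.4, 2.5, -0.5] -8.37
[13.9, 4.6, -0.5] -8.37
[13.0, 6.5, -0.5] -8.37
[12.0, 8.4, -0.5] -8.37
[10.6, 10.0, -0.5] -8.37
[9.0, 11.4, -0.5] -8.37
[7.3, 12.6, -0.5] -8.37
```

View pics/w2.png

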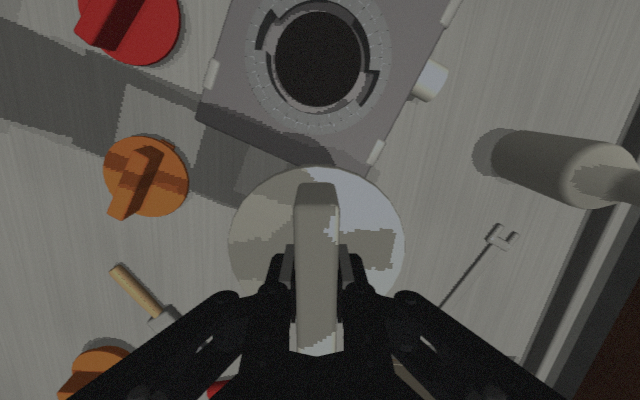

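The view shows the cap held centrally and the collar at (318,60), with slots near (265,35) and (372,85). The slot axis is about 161.5° in world and the port is at (0.5364, 0.0709). Next I go above it.

>>> {"fn": "apply_moves", "kwargs": {
  "moves": [
    {"jaw": 0, "offset": [14.6, 0.5, 0], "rot": [0, 0, -8.2]},
    {"jaw": 0, "offset": [14.4, 2.5, 0], "rot": [0, 0, -8.2]},
    {"jaw": 0, "offset": [13.9, 4.5, 0], "rot": [0, 0, -8.2]},
    {"jaw": 0, "offset": [13, 6.5, 0], "rot": [0, 0, -8.2]},
    {"jaw": 0, "offset": [12, 8.4, 0], "rot": [0, 0, -8.2]}
  ]
}}

```text
time_s: 5.65
eef_pos: [0.5405, 0.0265, 0.2341]
eef_rot: [-0.0, 0.365, 0.931, -0.0]
wrist_force: [-0.3, -0.6, -1.9]
opening: 0.221
grasp_force: 59.6
```

>>> {"fn": "apply_moves", "kwargs": {
  "moves": [
    {"jaw": 0, "offset": [10.6, 10, 0], "rot": [0, 0, -8.2]},
    {"jaw": 0, "offset": [9, 11.4, 10], "rot": [0, 0, -8.2]},
    {"jaw": 0, "offset": [7.3, 12.6, 20], "rot": [0, 0, -8.2]},
    {"jaw": 0, "offset": [0, 0, 20], "rot": [0, 0, 0]},
    {"jaw": 0, "offset": [0, 0, 0], "rot": [0, 0, 0]}
  ]
}}

```text
time_s: 6.28
eef_pos: [0.5367, 0.0702, 0.1825]
eef_rot: [-0.002, 0.16, 0.987, -0.0]
wrist_force: [0.0, -0.2, -2.9]
opening: 0.219
grasp_force: 59.5
```

```bash
python3 -c "
from plan import *
plan(.5364,.0709,.15,161.5,1,0)"
```

```text
t 6.275 pose [0.5367 0.0702 0.1825] yaw 161.53 tilt 0.24 F [ 0.  -0.2 -2.9] T [ 0.04  0.02 -0.03] op 0.219 gf 59.5 q [-0.09  0.16  1.74 -0.    1.25 -1.34]
[0.5, 0.5, 32.5] 0.03
```

>>> {"fn": "apply_moves", "kwargs": {
  "moves": [
    {"jaw": 0, "offset": [0.5, 0.5, 25], "rot": [0, 0, 0]},
    {"jaw": 0, "offset": [0, 0, 10], "rot": [0, 0, 0]},
    {"jaw": 0, "offset": [0, 0, 3], "rot": [0, 0, 0]},
    {"jaw": 0, "offset": [0, 0, 3], "rot": [0, 0, 0]},
    {"jaw": 0, "offset": [0, 0, 0], "rot": [0, 0, 0]}
  ]
}}

```text
time_s: 6.9
eef_pos: [0.5383, 0.0721, 0.1438]
eef_rot: [0.0, 0.16, 0.987, 0.0]
wrist_force: [-0.5, -0.3, -2.2]
opening: 0.226
grasp_force: 59.6
```

```bash
python3 -c "
from plan import *
plan(.5364,.0709,.139,161.5,1,0)"
```

```text
t 6.9 pose [0.5383 0.0721 0.1438] yaw 161.63 tilt 0.04 F [-0.5 -0.3 -2.2] T [0.03 0.02 0.05] op 0.226 gf 59.6 q [-0.09  0.21  1.77 -0.    1.17 -1.34]
[1.5, -1.7, 4.8] 0.13
```

>>> {"fn": "apply_moves", "kwargs": {
  "moves": [
    {"jaw": 0, "offset": [0, 0, 1], "rot": [0, 0, 0]},
    {"jaw": 0, "offset": [0, 0, 1], "rot": [0, 0, 0]},
    {"jaw": 0, "offset": [0, 0, 0], "rot": [0, 0, 0]},
    {"jaw": 0, "offset": [0, 0, 0], "rot": [0, 0, 0]},
    {"jaw": 0, "offset": [0, 0, 0], "rot": [0, 0, 0]}
  ]
}}

```text
time_s: 7.52
eef_pos: [0.5386, 0.0721, 0.1428]
eef_rot: [0.001, 0.159, 0.987, -0.0]
wrist_force: [-4.0, -0.4, 6.6]
opening: 0.225
grasp_force: 60.9
```

```bash
python3 -c "
from plan import *
plan(.5364,.0709,.139,161.5,1,0)"
```

```text
t 7.525 pose [0.5386 0.0721 0.1428] yaw 161.65 tilt 0.09 F [-4.  -0.4  6.6] T [0.02 0.46 0.06] op 0.225 gf 60.9 q [-0.09  0.21  1.77 -0.    1.17 -1.34]
[1.7, -1.9, 3.8] 0.15
```

>>> {"fn": "apply_moves", "kwargs": {
  "moves": [
    {"jaw": 0, "offset": [1.5, -1.5, -3], "rot": [0, 0, 0]},
    {"jaw": 0, "offset": [0, 0, 0], "rot": [0, 0, 0]},
    {"jaw": 0, "offset": [0, 0, 0], "rot": [0, 0, 0]},
    {"jaw": 0, "offset": [0, 0, 0], "rot": [0, 0, 0]},
    {"jaw": 0, "offset": [0, 0, 0], "rot": [0, 0, 0]}
  ]
}}

```text
time_s: 8.15
eef_pos: [0.5361, 0.0712, 0.1441]
eef_rot: [-0.0, 0.16, 0.987, -0.0]
wrist_force: [-0.3, 0.5, -2.5]
opening: 0.226
grasp_force: 59.6
```

Run:
```python
from m import *
from plan import plan
plan(.5364,.0709,.139,161.5,1,0)
# where is cap relative to collar: flange circle vs collar in both fixed cameras, bar angle
for c in ['scene','top']:
    im,d,P,o=snap(c)
    f=mask(P,.128,.148,(.536,.071),.06)
    if f.sum()>50: print(c,f.sum(),cv2.minEnclosingCircle(P[f][:,:2].astype(np.float32)*1000))
    rr=mask(P,.105,.118,(.536,.071),.08); print(cv2.minEnclosingCircle(P[rr][:,:2].astype(np.float32)*1000) if rr.sum() else 0,rr.sum())
im=snap('wrist')[0]
s=cv2.cvtColor(snap('scene')[0],cv2.COLOR_RGB2BGR)[200:330,280:410]
w=cv2.cvtColor(im,cv2.COLOR_RGB2BGR)
cv2.imwrite('pics/w3.png',np.hstack([cv2.resize(w,(400,250)),cv2.resize(s,(400,400),interpolation=2)[:250]]) if 0 else np.hstack([w[:,140:500],cv2.resize(s,(400,400),interpolation=2)]))
```

```text
t 8.15 pose [0.5361 0.0712 0.1441] yaw 161.64 tilt 0.02 F [-0.3  0.5 -2.5] T [-0.01  0.01 -0.01] op 0.226 gf 59.6 q [-0.09  0.2   1.77  0.    1.17 -1.34]
[-0.4, -0.2, 5.1] 0.14
scene 979 ((537.8206176757812, 72.1424789428711), 52.04923629760742)
((535.9896850585938, 71.80738067626953), 60.85604476928711) 645
top 490 ((536.4932250976562, 64.8708724975586), 51.4534912109375)
((534.5025634765625, 64.821533203125), 60.42335891723633) 395
```

View pics/w3.png

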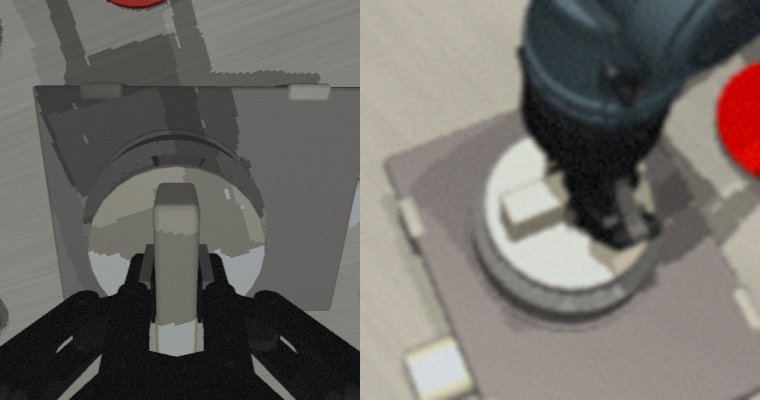

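The picture shows the slot right under the bar's end and the cap sitting about 1.9 mm too far in +x. I correct that and lower.

>>> {"fn": "apply_moves", "kwargs": {
  "moves": [
    {"jaw": 0, "offset": [1.8, -0.5, 0], "rot": [0, 0, 0]},
    {"jaw": 0, "offset": [0, 0, 2], "rot": [0, 0, 0]},
    {"jaw": 0, "offset": [0, 0, 1], "rot": [0, 0, 0]},
    {"jaw": 0, "offset": [0, 0, 1], "rot": [0, 0, 0]},
    {"jaw": 0, "offset": [0, 0, 0], "rot": [0, 0, 0]}
  ]
}}

```text
time_s: 8.98
eef_pos: [0.5342, 0.0713, 0.1402]
eef_rot: [-0.0, 0.16, 0.987, -0.0]
wrist_force: [0.1, 0.4, -1.7]
opening: 0.222
grasp_force: 59.6
```

```bash
python3 -c "
from plan import *
plan(.535,.0709,.139,161.5,1,0)"
```

```text
t 8.975 pose [0.5342 0.0713 0.1402] yaw 161.64 tilt 0.01 F [ 0.1  0.4 -1.7] T [0.01 0.03 0.01] op 0.222 gf 59.6 q [-0.09  0.2   1.78 -0.    1.16 -1.34]
[-0.8, -0.1, 1.2] 0.14
```

>>> {"fn": "apply_moves", "kwargs": {
  "moves": [
    {"jaw": 0, "offset": [0, 0, 1.5], "rot": [0, 0, 0]},
    {"jaw": 0, "offset": [0, 0, 1.5], "rot": [0, 0, 0]},
    {"jaw": 0, "offset": [0, 0, 1.5], "rot": [0, 0, 0]},
    {"jaw": 0, "offset": [0, 0, 0], "rot": [0, 0, 0]},
    {"jaw": 0, "offset": [0, 0, 0], "rot": [0, 0, 0]}
  ]
}}

```text
time_s: 9.6
eef_pos: [0.5345, 0.0713, 0.1361]
eef_rot: [0.0, 0.16, 0.987, 0.0]
wrist_force: [-1.4, 0.5, 2.7]
opening: 0.227
grasp_force: 60.3
```

```bash
python3 -c "
from plan import *
plan(.5345,.0713,.1275,161.5,1,0)"
```

```text
t 9.6 pose [0.5345 0.0713 0.1361] yaw 161.64 tilt 0.03 F [-1.4  0.5  2.7] T [-0.05  0.24 -0.02] op 0.227 gf 60.3 q [-0.09  0.21  1.78  0.    1.15 -1.34]
[-0.0, 0.0, 8.6] 0.14
```

>>> {"fn": "apply_moves", "kwargs": {
  "moves": [
    {"jaw": 0, "offset": [0, 0, 2], "rot": [0, 0, 0]},
    {"jaw": 0, "offset": [0, 0, 2], "rot": [0, 0, 0]},
    {"jaw": 0, "offset": [0, 0, 2], "rot": [0, 0, 0]},
    {"jaw": 0, "offset": [0, 0, 1], "rot": [0, 0, 0]},
    {"jaw": 0, "offset": [0, 0, 0], "rot": [0, 0, 0]}
  ]
}}

```text
time_s: 10.22
eef_pos: [0.5345, 0.0713, 0.1293]
eef_rot: [0.0, 0.16, 0.987, 0.0]
wrist_force: [-3.2, -0.8, 7.4]
opening: 0.224
grasp_force: 60.9
```

```bash
python3 -c "
from plan import *
plan(.5345,.0713,.1275,161.5,1,0)"
```

```text
t 10.225 pose [0.5345 0.0713 0.1293] yaw 161.64 tilt 0.03 F [-3.2 -0.8  7.4] T [0.02 0.58 0.  ] op 0.224 gf 60.9 q [-0.09  0.22  1.79 -0.    1.14 -1.34]
[0.1, 0.0, 1.8] 0.14
```

>>> {"fn": "apply_moves", "kwargs": {
  "moves": [
    {"jaw": 0, "offset": [0.5, 0, 1], "rot": [0, 0, 0]},
    {"jaw": 0, "offset": [0, 0, 1], "rot": [0, 0, 0]},
    {"jaw": 0, "offset": [0, 0, 0], "rot": [0, 0, 0]},
    {"jaw": 0, "offset": [0, 0, 0], "rot": [0, 0, 0]},
    {"jaw": 0, "offset": [0, 0, 0], "rot": [0, 0, 0]}
  ]
}}

```text
time_s: 10.85
eef_pos: [0.5345, 0.0713, 0.1277]
eef_rot: [0.001, 0.16, 0.987, -0.0]
wrist_force: [-2.5, -0.3, 8.8]
opening: 0.225
grasp_force: 61.1
```

```bash
python3 -c "
from plan import *
plan(.5345,.0713,.1275,161.5,1,0)"
```

```text
t 10.85 pose [0.5345 0.0713 0.1277] yaw 161.64 tilt 0.09 F [-2.5 -0.3  8.8] T [-0.05  0.45 -0.02] op 0.225 gf 61.1 q [-0.09  0.22  1.79 -0.    1.13 -1.34]
[0.0, 0.0, 0.2] 0.14
```

>>> {"fn": "apply_moves", "kwargs": {
  "moves": [
    {"jaw": 0, "offset": [0, 0, 1], "rot": [0, 0, 0]},
    {"jaw": 0, "offset": [0, 0, 0.7], "rot": [0, 0, 0]},
    {"jaw": 0, "offset": [0, 0, 0], "rot": [0, 0, 0]},
    {"jaw": 0, "offset": [0, 0, 0], "rot": [0, 0, 0]},
    {"jaw": 0, "offset": [0, 0, 0], "rot": [0, 0, 4]}
  ]
}}

```text
time_s: 11.48
eef_pos: [0.535, 0.0713, 0.1263]
eef_rot: [0.001, 0.195, 0.981, 0.0]
wrist_force: [-0.3, 0.4, 9.4]
opening: 0.221
grasp_force: 61.3
```

```bash
python3 -c "
from plan import *
plan(.5345,.0713,.1275,161.5,1,0)"
```

```text
t 11.475 pose [0.535  0.0713 0.1263] yaw 157.56 tilt 0.16 F [-0.3  0.4  9.4] T [0.03 0.29 0.15] op 0.221 gf 61.3 q [-0.09  0.22  1.79 -0.    1.13 -1.27]
[0.4, -0.2, -1.2] -3.94
```

>>> {"fn": "apply_moves", "kwargs": {
  "moves": [
    {"jaw": 0, "offset": [0, 0.1, 0], "rot": [0, 0, 4]},
    {"jaw": 0, "offset": [0, 0.1, 0], "rot": [0, 0, 4]},
    {"jaw": 0, "offset": [0, 0.1, 0], "rot": [0, 0, 4]},
    {"jaw": 0, "offset": [0, 0.1, 0], "rot": [0, 0, 4]},
    {"jaw": 0, "offset": [0, 0, 0], "rot": [0, 0, 0]}
  ]
}}

```text
time_s: 12.1
eef_pos: [0.5358, 0.0716, 0.1266]
eef_rot: [0.002, 0.329, 0.944, 0.0]
wrist_force: [0.4, -0.4, 10.2]
opening: 0.219
grasp_force: 61.3
```

```bash
python3 -c "
from plan import *
plan(.5345,.0713,.126,141.5,1,0)"
```

```text
t 12.1 pose [0.5358 0.0716 0.1266] yaw 141.59 tilt 0.23 F [ 0.4 -0.4 10.2] T [-0.07  0.11 -0.07] op 0.219 gf 61.3 q [-0.09  0.22  1.79 -0.    1.13 -0.99]
[0.8, -1.0, 0.6] 0.09
```

>>> {"fn": "apply_moves", "kwargs": {
  "moves": [
    {"jaw": 0, "offset": [0, 0.2, 0], "rot": [0, 0, 8]},
    {"jaw": 0, "offset": [0, 0.2, 0], "rot": [0, 0, 8]},
    {"jaw": 0, "offset": [0, 0.2, 0], "rot": [0, 0, 8]},
    {"jaw": 0, "offset": [0, 0.2, 0], "rot": [0, 0, 8]},
    {"jaw": 0, "offset": [0, 0.2, 0], "rot": [0, 0, 8]}
  ]
}}

```text
time_s: 12.72
eef_pos: [0.5365, 0.0721, 0.1266]
eef_rot: [0.002, 0.633, 0.774, 0.001]
wrist_force: [0.1, -0.9, 8.6]
opening: 0.221
grasp_force: 61.3
```

```bash
python3 -c "
from plan import *
plan(.5345,.0713,.126,101.5,1,0)"
```

```text
t 12.725 pose [0.5365 0.0721 0.1266] yaw 101.38 tilt 0.23 F [ 0.1 -0.9  8.6] T [-0.1   0.11  0.17] op 0.221 gf 61.3 q [-0.09  0.22  1.78 -0.    1.13 -0.28]
[-0.4, -2.2, 0.6] -0.12
```

>>> {"fn": "apply_moves", "kwargs": {
  "moves": [
    {"jaw": 0, "offset": [0, 0.2, 0], "rot": [0, 0, 7]},
    {"jaw": 0, "offset": [0, 0.2, 0], "rot": [0, 0, 7]},
    {"jaw": 0, "offset": [0, 0.1, 0], "rot": [0, 0, 5]},
    {"jaw": 0, "offset": [0, 0, 0], "rot": [0, 0, 3]},
    {"jaw": 0, "offset": [0, 0, 0], "rot": [0, 0, 0]}
  ]
}}

```text
time_s: 13.35
eef_pos: [0.5371, 0.0721, 0.1266]
eef_rot: [0.002, 0.768, 0.64, 0.001]
wrist_force: [-0.0, -0.0, 8.8]
opening: 0.22
grasp_force: 61.3
```

```bash
python3 -c "
from plan import *
plan(.5345,.0713,.126,79.6,1,0)"
```

```text
t 13.35 pose [0.5371 0.0721 0.1266] yaw 79.6 tilt 0.24 F [-0.  -0.   8.8] T [-0.12  0.16 -0.08] op 0.22 gf 61.3 q [-0.09  0.22  1.78 -0.    1.13  0.1 ]
[-1.3, -2.4, 0.6] -0.0
```

Next I turn in small steps until it stops.

>>> {"fn": "apply_moves", "kwargs": {
  "moves": [
    {"jaw": 0, "offset": [0, 0, 0], "rot": [0, 0, 2]},
    {"jaw": 0, "offset": [0, 0, 0], "rot": [0, 0, 2]},
    {"jaw": 0, "offset": [0, 0, 0], "rot": [0, 0, 2]},
    {"jaw": 0, "offset": [0, 0, 0], "rot": [0, 0, 0]},
    {"jaw": 0, "offset": [0, 0, 0], "rot": [0, 0, 0]}
  ]
}}

```text
time_s: 13.98
eef_pos: [0.5371, 0.0721, 0.1266]
eef_rot: [0.001, 0.801, 0.599, 0.001]
wrist_force: [0.4, -0.7, 8.9]
opening: 0.221
grasp_force: 61.3
```

```bash
python3 -c "
from plan import *
plan(.5345,.0713,.126,73.6,1,0)"
```

```text
t 13.975 pose [0.5371 0.0721 0.1266] yaw 73.63 tilt 0.24 F [ 0.4 -0.7  8.9] T [-0.11  0.13  0.01] op 0.221 gf 61.3 q [-0.09  0.22  1.78 -0.    1.13  0.2 ]
[-1.5, -2.3, 0.6] 0.03
```

>>> {"fn": "apply_moves", "kwargs": {
  "moves": [
    {"jaw": 0, "offset": [0, 0, 0], "rot": [0, 0, 1]},
    {"jaw": 0, "offset": [0, 0, 0], "rot": [0, 0, 1]},
    {"jaw": 0, "offset": [0, 0, 0], "rot": [0, 0, 1]},
    {"jaw": 0, "offset": [0, 0, 0], "rot": [0, 0, 0]},
    {"jaw": 0, "offset": [0, 0, 0], "rot": [0, 0, 0]}
  ]
}}

```text
time_s: 14.6
eef_pos: [0.5371, 0.0721, 0.1266]
eef_rot: [0.001, 0.816, 0.578, 0.002]
wrist_force: [0.2, -1.9, 8.9]
opening: 0.223
grasp_force: 61.3
```

```bash
python3 -c "
from plan import *
plan(.5345,.0713,.126,70.6,1,0)"
```

```text
t 14.6 pose [0.5371 0.0721 0.1266] yaw 70.64 tilt 0.24 F [ 0.2 -1.9  8.9] T [-0.14  0.17  0.04] op 0.223 gf 61.3 q [-0.09  0.22  1.78 -0.    1.13  0.25]
[-1.6, -2.2, 0.6] 0.04
```

>>> {"fn": "apply_moves", "kwargs": {
  "moves": [
    {"jaw": 0, "offset": [0, 0, 0], "rot": [0, 0, 1.5]},
    {"jaw": 0, "offset": [0, 0, 0], "rot": [0, 0, 1.5]},
    {"jaw": 0, "offset": [0, 0, 0], "rot": [0, 0, 0]},
    {"jaw": 0, "offset": [0, 0, 0], "rot": [0, 0, 0]},
    {"jaw": 0, "offset": [0, 0, 0], "rot": [0, 0, 0]}
  ]
}}

```text
time_s: 15.22
eef_pos: [0.5371, 0.0721, 0.1267]
eef_rot: [0.001, 0.831, 0.557, 0.002]
wrist_force: [0.3, -1.2, 9.2]
opening: 0.222
grasp_force: 61.3
```

```bash
python3 -c "
from plan import *
plan(.5345,.0713,.126,67.6,1,0)"
```

```text
t 15.225 pose [0.5371 0.0721 0.1267] yaw 67.63 tilt 0.24 F [ 0.3 -1.2  9.2] T [-0.09  0.13  0.03] op 0.222 gf 61.3 q [-0.09  0.22  1.78 -0.    1.13  0.3 ]
[-1.8, -2.1, 0.7] 0.03
```

>>> {"fn": "apply_moves", "kwargs": {
  "moves": [
    {"jaw": 0, "offset": [0, 0, 0], "rot": [0, 0, 1.5]},
    {"jaw": 0, "offset": [0, 0, 0], "rot": [0, 0, 1.5]},
    {"jaw": 0, "offset": [0, 0, 0], "rot": [0, 0, 0]},
    {"jaw": 0, "offset": [0, 0, 0], "rot": [0, 0, 0]},
    {"jaw": 0, "offset": [0, 0, 0], "rot": [0, 0, 0]}
  ]
}}

```text
time_s: 15.85
eef_pos: [0.5364, 0.0727, 0.1265]
eef_rot: [0.001, 0.845, 0.535, 0.001]
wrist_force: [-4.0, 1.8, 12.1]
opening: 0.225
grasp_force: 61.6
```

```bash
python3 -c "
from plan import *
plan(.5345,.0713,.126,64.6,1,0)"
```

```text
t 15.85 pose [0.5364 0.0727 0.1265] yaw 64.68 tilt 0.14 F [-4.   1.8 12.1] T [0.25 0.45 0.29] op 0.225 gf 61.6 q [-0.08  0.22  1.78  0.    1.13  0.36]
[-2.1, -1.1, 0.5] 0.08
```

>>> {"fn": "apply_moves", "kwargs": {
  "moves": [
    {"jaw": 0, "offset": [0, 0, 0], "rot": [0, 0, 1]},
    {"jaw": 0, "offset": [0, 0, 0], "rot": [0, 0, 0.5]},
    {"jaw": 0, "offset": [0, 0, 0], "rot": [0, 0, 0]},
    {"jaw": 0, "offset": [0, 0, 0], "rot": [0, 0, 0]},
    {"jaw": 0, "offset": [0, 0, 0], "rot": [0, 0, 0]}
  ]
}}

```text
time_s: 16.48
eef_pos: [0.5361, 0.0729, 0.1265]
eef_rot: [0.001, 0.851, 0.525, 0.001]
wrist_force: [-3.7, 1.3, 12.2]
opening: 0.223
grasp_force: 62.5
```

```bash
python3 -c "
from plan import *
plan(.5345,.0713,.126,63.1,1,0)"
```

```text
t 16.475 pose [0.5361 0.0729 0.1265] yaw 63.29 tilt 0.12 F [-3.7  1.3 12.2] T [0.37 0.65 1.14] op 0.223 gf 62.5 q [-0.08  0.22  1.78  0.    1.13  0.38]
[-2.1, -0.7, 0.5] 0.19
```

The turn has reached the stop (torque 1.1 N·m). Next I ease off slightly and let it rise into the notch.

>>> {"fn": "apply_moves", "kwargs": {
  "moves": [
    {"jaw": 0, "offset": [0, 0, 0], "rot": [0, 0, -0.8]},
    {"jaw": 0, "offset": [0, 0, -1.5], "rot": [0, 0, 0]},
    {"jaw": 0, "offset": [0, 0, -1.5], "rot": [0, 0, 0]},
    {"jaw": 0, "offset": [0, 0, -1.5], "rot": [0, 0, 0]},
    {"jaw": 0, "offset": [0, 0, 0], "rot": [0, 0, 0]}
  ]
}}

```text
time_s: 17.1
eef_pos: [0.5359, 0.0727, 0.13]
eef_rot: [0.0, 0.848, 0.53, 0.001]
wrist_force: [2.9, 4.8, 3.0]
opening: 0.224
grasp_force: 60.5
```

```bash
python3 -c "
from plan import *
plan(.5345,.0713,.1315,63.1,1,0)"
```

```text
t 17.1 pose [0.5359 0.0727 0.13  ] yaw 63.95 tilt 0.08 F [2.9 4.8 3. ] T [ 0.79 -0.51  0.58] op 0.224 gf 60.5 q [-0.09  0.22  1.78  0.    1.14  0.37]
[-1.9, -0.6, -1.5] 0.85
```

>>> {"fn": "apply_moves", "kwargs": {
  "moves": [
    {"jaw": 0, "offset": [0, 0, 1], "rot": [0, 0, 0.6]},
    {"jaw": 0, "offset": [0, 0, 0], "rot": [0, 0, 0]},
    {"jaw": 0, "offset": [0, 0, -1], "rot": [0, 0, 0]},
    {"jaw": 0, "offset": [0, 0, -0.7], "rot": [0, 0, 0]},
    {"jaw": 0, "offset": [0, 0, 0], "rot": [0, 0, 0]}
  ]
}}

```text
time_s: 17.73
eef_pos: [0.5358, 0.0727, 0.1301]
eef_rot: [0.0, 0.851, 0.525, 0.001]
wrist_force: [4.0, 4.4, -1.0]
opening: 0.223
grasp_force: 60.4
```

```bash
python3 -c "
from plan import *
plan(.5345,.0713,.1315,63.1,1,0)"
```

```text
t 17.725 pose [0.5358 0.0727 0.1301] yaw 63.39 tilt 0.08 F [ 4.   4.4 -1. ] T [ 0.74 -0.84  1.08] op 0.223 gf 60.4 q [-0.09  0.22  1.78  0.    1.14  0.38]
[-1.8, -0.5, -1.4] 0.29
```

Run:
```python
from m import *
c=np.array((.536,.072))
for n in ['scene','wrist']:
    im,d,P,o=snap(n)
    f=mask(P,.115,.135,c,.051); f&=mask(P,.115,.135,c,.051)
    h,e=np.histogram(P[mask(P,.105,.185,c,.062)][:,2],bins=np.arange(.105,.185,.001))
    print(n,[(round(e[i]*1000),int(h[i])) for i in range(len(h)) if h[i]>8])
    fl=mask(P,.119,.130,c,.056);rm=mask(P,.108,.1155,c,.07)
    for s in (fl,rm):
        if s.sum()>30: print(s.sum(),np.median(P[s][:,2]).round(4),cv2.minEnclosingCircle(P[s][:,:2].astype(np.float32)*1000))
    # flange tilt
    A=P[fl]; 
    if fl.sum()>100: print('plane',np.linalg.lstsq(np.c_[A[:,:2]-c,np.ones(len(A))],A[:,2],rcond=None)[0].round(4))
```

```text
scene [(110, 46), (111, 84), (112, 153), (113, 134), (114, 59), (115, 16), (120, 10), (121, 42), (122, 133), (123, 308), (124, 303), (125, 109), (126, 40), (137, 9), (141, 10), (155, 13), (159, 18), (160, 49), (161, 81), (162, 65), (163, 24), (164, 11), (183, 12)]
959 0.124 ((536.58544921875, 73.9508285522461), 51.72126007080078)
507 0.1128 ((536.128173828125, 72.43739318847656), 60.639774322509766)
plane [0.004  0.0026 0.1238]
wrist [(105, 28), (106, 30), (107, 29), (108, 31), (109, 38), (110, 40), (111, 694), (112, 2689), (113, 1222), (114, 58), (118, 25), (119, 32), (120, 41), (121, 78), (122, 1202), (123, 6526), (124, 3732), (125, 216), (127, 11), (128, 19), (129, 17), (130, 22), (131, 19), (132, 27), (133, 19), (134, 31), (135, 34), (136, 41), (137, 52), (138, 58), (139, 52), (140, 68), (141, 54), (142, 73), (143, 67), (144, 68), (145, 85), (146, 81), (147, 74), (148, 71), (149, 73), (150, 82), (151, 90), (152, 86), (153, 91), (154, 81), (155, 89), (156, 99), (157, 106), (158, 173), (159, 327), (160, 1136), (161, 3588), (162, 1566), (163, 120), (164, 51), (165, 43), (166, 65), (167, 223), (168, 239), (169, 62), (170, 57), (171, 64), (172, 90), (173, 117), (174, 172), (175, 187), (176, 259), (177, 292), (178, 221), (179, 238), (180, 284), (181, 308), (182, 337), (183, 448)]
11876 0.1237 ((537.3591918945312, 72.1670913696289), 52.010379791259766)
4779 0.1126 ((536.5320434570312, 70.53626251220703), 61.04386520385742)
plane [0.0017 0.0012 0.1237]
```

The flange sits 11.1 mm above the rim, so the cap is at about -17 mm, partly in the notch. It is held by side load, so I relieve that.

>>> {"fn": "apply_moves", "kwargs": {
  "moves": [
    {"jaw": 0, "offset": [0.7, 0.2, 0], "rot": [0, 0, -0.8]},
    {"jaw": 0, "offset": [0, 0, 0], "rot": [0, 0, -0.5]},
    {"jaw": 0, "offset": [0, 0, 0], "rot": [0, 0, 0]},
    {"jaw": 0, "offset": [0, 0, 0], "rot": [0, 0, 0]},
    {"jaw": 0, "offset": [0, 0, 0], "rot": [0, 0, 0]}
  ]
}}

```text
time_s: 18.45
eef_pos: [0.5359, 0.0727, 0.1305]
eef_rot: [0.0, 0.845, 0.534, 0.0]
wrist_force: [0.3, 1.0, 4.9]
opening: 0.225
grasp_force: 60.6
```

```bash
python3 -c "
from plan import *
plan(.5345,.0713,.1315,63.1,1,0)"
```

```text
t 18.45 pose [0.5359 0.0727 0.1305] yaw 64.62 tilt 0.02 F [0.3 1.  4.9] T [ 0.09 -0.24  0.13] op 0.225 gf 60.6 q [-0.08  0.22  1.78 -0.    1.14  0.36]
[-1.9, -0.6, -1.0] 1.52
```

Side load is gone and the spring is pushing up again. Next I raise further.

>>> {"fn": "apply_moves", "kwargs": {
  "moves": [
    {"jaw": 0, "offset": [0.2, 0.1, -0.7], "rot": [0, 0, 0]},
    {"jaw": 0, "offset": [0, 0, -0.7], "rot": [0, 0, 0]},
    {"jaw": 0, "offset": [0, 0, 0], "rot": [0, 0, 0]},
    {"jaw": 0, "offset": [0, 0, 0], "rot": [0, 0, 0]},
    {"jaw": 0, "offset": [0, 0, 0], "rot": [0, 0, 0]}
  ]
}}

```text
time_s: 19.08
eef_pos: [0.5359, 0.0728, 0.1317]
eef_rot: [0.0, 0.845, 0.535, -0.0]
wrist_force: [0.2, -2.5, 4.8]
opening: 0.222
grasp_force: 60.5
```

```bash
python3 -c "
from plan import *
plan(.5345,.0713,.1315,63.1,1,0)"
```

```text
t 19.075 pose [0.5359 0.0728 0.1317] yaw 64.64 tilt 0.03 F [ 0.2 -2.5  4.8] T [-0.5  -0.09  0.12] op 0.222 gf 60.5 q [-0.08  0.22  1.78 -0.    1.14  0.36]
[-2.0, -0.6, 0.2] 1.54
```

>>> {"fn": "apply_moves", "kwargs": {
  "moves": [
    {"jaw": 0, "offset": [0, 0, -0.7], "rot": [0, 0, 0]},
    {"jaw": 0, "offset": [0, 0, -0.6], "rot": [0, 0, 0]},
    {"jaw": 0, "offset": [0, 0, 0], "rot": [0, 0, 0]},
    {"jaw": 0, "offset": [0, 0, 0], "rot": [0, 0, 0]},
    {"jaw": 0, "offset": [0, 0, 0], "rot": [0, 0, 0]}
  ]
}}

```text
time_s: 19.7
eef_pos: [0.5358, 0.0729, 0.1321]
eef_rot: [0.0, 0.845, 0.535, -0.0]
wrist_force: [3.0, -3.4, -3.6]
opening: 0.228
grasp_force: 59.3
```

```bash
python3 -c "
from plan import *
plan(.5345,.0713,.1315,63.1,1,0)"
```

```text
t 19.7 pose [0.5358 0.0729 0.1321] yaw 64.63 tilt 0.02 F [ 3.  -3.4 -3.6] T [-0.59 -0.77  0.17] op 0.228 gf 59.3 q [-0.08  0.22  1.78 -0.    1.15  0.36]
[-2.0, -0.5, 0.6] 1.53
```

It is held at -15 mm, where it locks. Next I unload, release and retreat.

>>> {"fn": "apply_moves", "kwargs": {
  "moves": [
    {"jaw": 0, "offset": [0, 0, 0.6], "rot": [0, 0, 0]},
    {"jaw": 0, "offset": [0, 0, 0], "rot": [0, 0, 0]},
    {"jaw": 1, "offset": [0, 0, 0], "rot": [0, 0, 0]},
    {"jaw": 1, "offset": [0, 0, 0], "rot": [0, 0, 0]},
    {"jaw": 1, "offset": [0, 0, 0], "rot": [0, 0, 0]}
  ]
}}

```text
time_s: 20.32
eef_pos: [0.5356, 0.0735, 0.1323]
eef_rot: [-0.0, 0.845, 0.535, -0.0]
wrist_force: [0.5, 0.3, -0.2]
opening: 0.847
grasp_force: 0.0
```

>>> {"fn": "apply_moves", "kwargs": {
  "moves": [
    {"jaw": 1, "offset": [0, 0, 0], "rot": [0, 0, 0]},
    {"jaw": 1, "offset": [0, 0, -5], "rot": [0, 0, 0]},
    {"jaw": 1, "offset": [0, 0, -20], "rot": [0, 0, 0]},
    {"jaw": 1, "offset": [0, 0, -40], "rot": [0, 0, 0]},
    {"jaw": 1, "offset": [0, 0, -50], "rot": [0, 0, 0]}
  ]
}}

```text
time_s: 20.95
eef_pos: [0.5352, 0.0732, 0.2479]
eef_rot: [-0.001, 0.845, 0.535, -0.001]
wrist_force: [1.4, -0.3, -0.2]
opening: 0.999
grasp_force: 0.0
```

>>> {"fn": "apply_moves", "kwargs": {
  "moves": [
    {"jaw": 1, "offset": [-30, 0, -20], "rot": [0, 0, 0]},
    {"jaw": 1, "offset": [-50, 0, 0], "rot": [0, 0, 0]},
    {"jaw": 1, "offset": [-30, 0, 0], "rot": [0, 0, 0]},
    {"jaw": 1, "offset": [0, 0, 0], "rot": [0, 0, 0]},
    {"jaw": 1, "offset": [0, 0, 0], "rot": [0, 0, 0]}
  ]
}}

```text
time_s: 21.58
eef_pos: [0.4891, -0.026, 0.2677]
eef_rot: [0.0, 0.845, 0.534, 0.0]
wrist_force: [-0.1, 0.5, -0.5]
opening: 0.999
grasp_force: 0.0
```

Run:
```python
from m import *
c=np.array((.536,.072))
im,d,P,o=snap('wrist','w4.png')
fl=mask(P,.117,.132,c,.056);rm=mask(P,.108,.1155,c,.07);b=mask(P,.15,.175,c,.055)
for s in (fl,rm,b):
    if s.sum()>30: print(s.sum(),np.median(P[s][:,2]).round(4),cv2.minEnclosingCircle(P[s][:,:2].astype(np.float32)*1000),cv2.minAreaRect(P[s][:,:2].astype(np.float32)*1000)[2])
A=P[fl];print('plane',np.linalg.lstsq(np.c_[A[:,:2]-c,np.ones(len(A))],A[:,2],rcond=None)[0].round(4),o['time_s'])
```

```text
8141 0.1257 ((537.212158203125, 72.16474914550781), 51.89493179321289) 65.4740219116211
2748 0.1127 ((536.6849365234375, 70.70368194580078), 60.94599914550781) 18.986745834350586
3063 0.1636 ((537.5972900390625, 71.9396743774414), 44.189579010009766) 64.74437713623047
plane [0.0003 0.0015 0.1257] 21.575
```

View pics/w4.png

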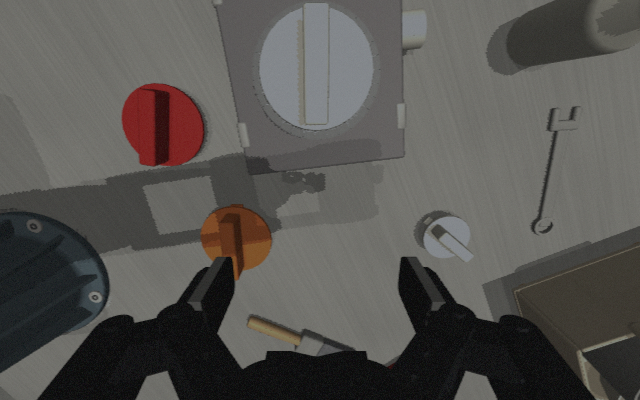

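The cap at (315,68) sits level with its flange 13 mm above the rim. That is the locked height, and it stays there untouched. The small cap at (445,237) was not moved.

```bash
python3 -c "
from bench import ctrl
print(ctrl.hand_in())"
```

```text
the job is handed in; nothing more can be done
None
```

The larger white cap is locked in the grease trap's port: turned clockwise to the stop, risen into the notch and holding by itself with the gripper clear. I left the smaller cap where it was and handed the job in at about 22 s.

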